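# Refill the tea carton dispenser and hold out a serving

### The arm

A 7-joint arm with a two-finger parallel gripper is mounted at the origin on a cart in front of the work surface, level with it; the furniture and walls round the work are solid. World frame = base frame: x ahead of the robot, y to its left, z up, the work surface at z = 0. Lengths are in m, angles in rad, forces in N, time in s.
With the tool pointing down it reaches from about 0.4 to 0.85 m from the base axis. Payload 10.4 kg.
Tool frame: the origin (TCP) lies at the very end of the fingers, on their centre line; the grasp point (between the pads) lies 19 mm behind it; z points along the fingers, y is the line along which they close (so a half turn about z gives the same grasp; the last joint's range is limited). The gripper opens to 85 mm and grips with 20 to 120 N. Pads are 22 mm wide; open, the fingers measure 114 mm over their backs; the gripper's body (76 mm by 85 mm) begins 54 mm behind the grasp point. The pads swing forward as they close: fully open they stand 13 mm farther back than shut.
Start: joints at [1.131, 0.332, -0.065, 1.46, 0.022, 1.35, -0.088], TCP at [0.253, -0.572, 0.231] pointing down, gripper open.
Joint ranges: [-2.6, 2.6], [-0.5, 2.12], [-1.47, 1.34], [0.16, 2.42], [-1.27, 4.41], [0.06, 2.06], [-2.6, 2.6]. Speed limits (rad/s): [2.22, 2.22, 2.79, 2.79, 3.14, 3.14, 3.14].

### API

Orientations are given as a unit quaternion [x, y, z, w].
In Python, from cell import bot gives the robot as it stands.
- The arm moves only by the shell command python3 -m crank 'ROWS' [FORCE]. ROWS is a JSON object of lists of equal length, an entry for each row: "xyz": the shift along the tool's x, y, z in cm, a list of three; "delta_rot": the turn, a rotation vector about the tool's x, y, z in rad, a list of three; "hand": the opening, from -1 (shut) to 1 (fully open). A call has 1 to 8 rows; each row shifts and turns the commanded pose from where the row before left it, along the tool's axes as they then stand; what a row does not reach is not made up. A row lasts 1/12 s, in which the tool goes at most 41.7 mm and 7.16 degrees, less where a joint would pass 70% of its speed; a pose out of reach is approached as far as the arm can. A call is refused whole if a number of a shift passes 4.17 or a number of a turn 0.125, either way. A call with a gripper value outside its range is refused whole. The fingers move at their own pace and stop on an object; FORCE is the grip in N (left out, the last holds). Time passes only in rows, so rows that do not move let the fingers close. It gives the time, the measured TCP pose, the force, the opening and the grip force at its end, in the units of the state.
- bot.sense(): the state, without advancing time (a new reading comes with each control period).
- bot.grab_frame(name): name is "scene" or "top" or "wrist"; returns (picture, depth): 420x560x3 uint8, red, green, blue; 420x560 float32, m along the optical axis (not along the pixel's ray), 0 where there is no reading.
- bot.calibration(name): a dict with "mtx" (3x3 intrinsics, pixels), "T" (4x4, takes a point from camera to world coordinates); the wrist camera has in their place "T_tool_cam" (4x4, takes a point from camera to tool coordinates, whose origin is the TCP and whose axes are the flange's). Camera axes: x right, y down, z forward; pixel columns grow to the right and rows downward; lengths in m; the calibration is good to about 2 mm. The wrist camera is an equidistant fisheye: a pixel r from the principal point sees the ray r / f radians off the axis. A picture is of the moment at which its call begins: read the wrist's pose just before it. calibration takes no time and is no camera call.
- bot.finish_job(): hands the job in; it is judged then, once.
Trained networks look in the newest picture that a camera, given by its name, has taken for a name from the list of things; names that differ only in an ending like _2 or _b are one class to them, and where a whole thing is asked for, a point or a joint stands for the part that bears it (a point fixed in the world has none). Each returns a list of dicts, best first, with "confidence" (0 to 1); they miss things now and then, are a little off and sometimes report something else, mostly with a low value. They report only what shows in the picture. A call takes as long as a camera call. They do not tell look-alikes from the thing itself.
- bot.spot_in(camera, thing): "at" ([x, y, z] in m, in the coordinates of the camera as it stood for that picture, good to about 4 mm: the middle of the surface that is visible of it).
- bot.trace(camera, thing): "region" (420x560 bool, what is visible of it).
The state is a dict: "time_s": time; "joint_pos": joint angles; "joint_vel": joint speeds; "joint_torque": joint torques, N m; "ee_pos": TCP position; "orientation": TCP orientation; "force": force on the tool from outside, world axes, zero at the start; "ft_torque": the same for the moment, N m; "opening": finger opening in m; "grasp_force": force on a finger pad.
Only numpy, scipy, OpenCV 4.12 (cv2) and the standard library are available. Lean on these libraries where they do the work, as an engineer would, in place of code of your own. Each camera call takes 0.05 s, during which the arm holds its last target. There are 200 camera calls.

### The job

Refill the tea carton dispenser: set the two loose cartons (either first) lying flat into its guides, one squarely on top of the other, over the carton already in its tray. Then pull the spring-return tray out by its handle until its red pointers meet the red lines on the runner rims, so that the bottom carton comes out while the other two stay in the guides, and finish while still holding the tray there, touching no carton: do not let go, the spring would snatch it back. Leave the mug, teaspoon and lemon alone.

Things in the scene. Friction and masses are not known exactly. Their poses are not given: they have to be found in the camera images.
- dispenser: dark steel carton dispenser, fixed, 250 x 70 mm, z up. Origin: under the base plate's middle, below the carton column; the tray pulls out along its -x. Four corner angles, 72 x 54 mm (x, y) inside, 72 mm high, flared tips to 84; long sides open for fingers above z = 26 mm save 10 mm at each corner. Rear cover x = 41..125, 45 mm high. Runner rims at y = +-28, 14 mm high
- tray (a joint): how far the tray is pulled out, m: 0 home, grows along the dispenser's -x; at 0.080 its pointers lie on the red lines; end stop farther out, at 0.100, where the column starts to lose its support. A spring pulls it home: 2.7 N at home, 10 N at the mark, plus up to 3 N of friction
- tray_handle (a point): middle of the tray's handle: black sleeve 44 mm long along the dispenser's y, 11 mm thick, axis 48 mm above the worktop, on a wire bow; moves with the tray (dispenser x = -98 mm home, -178 mm at the mark). 52 mm free between sleeve and tray lip; the bow's side wires run back to the lip at y = +-21 to 27 mm
- tray_pointer (a point): middle of the tray's front lip, between its two red pointer tabs, 14 mm above the worktop; moves with the tray; axes as the dispenser
- red_mark (a point): point midway between the red lines across the two runner rims (dispenser x = -120 mm), 14 mm above the worktop; fixed
- tray_pocket (a point): middle of the tray's pocket floor, 8 mm above the worktop, under the bottom carton; moves with the tray. The pocket is 71 mm long, between the lip (top at 20 mm) in front and a block (top at 35 mm) behind, which slides under the column and carries it when the tray is out
- column_axis (a point): point on the guides' upright centre line, 8 mm above the worktop; fixed. The second carton's underside comes 28 mm above it, the third's 56 mm (1 mm lower once the tray is out). Wall units hang 0.66 m above the worktop from 0.54 m ahead of the robot on: travel low, with the fingertips about 0.11 m up
- amber_carton: closed tea carton, cream with an orange-brown band, 66 x 48 x 28 mm (x, y, z), origin at the centre of its underside; already lies in the tray pocket under the guides at the start, its x along the dispenser's x. Light: 40 to 90 g, like the others
- green_carton: closed tea carton, pale green with a dark green band, 66 x 48 x 28 mm (x, y, z), origin at the centre of its underside; starts flat on the worktop
- berry_carton: closed tea carton, pale pink with a berry-red band, 66 x 48 x 28 mm (x, y, z), origin at the centre of its underside; starts flat on the worktop
- mug: white mug with pale blue pattern, 82 mm wide, 91 mm tall, handle to its y side, origin at the centre of its underside; bystander
- teaspoon: steel teaspoon 132 mm long lying on the worktop; bystander
- lemon: yellow lemon 71 x 53 x 51 mm; bystander
Not all that is in view belongs to the job. What is shaped like the green_carton but blue or purple is not meant.

How it is judged:
By the outcome, as a careful person would: the job done as asked, in the order asked, and still so for the second after the job is handed in, while the arm keeps its last pose, push and grip.
It also fails if it takes over 67 s, if anything falls off the work surface, if the arm or the gripper's body presses on something with over 40 N, if the wrist force passes 120 N, or if a joint passes its speed limit or range.

## Working session

There is one attempt and no reset: what is moved stays moved. The work goes in short steps, Python scripts to look and compute and a shell command to move; the robot and the scene stay as the last step left them, time stands still between calls to the robot, and variables do not carry over. Pictures are saved under pics/ and viewed, at most 10 in all, crops included, and the job is handed in when it is done.

```bash
mkdir -p pics; ls
cat > h.py <<'E'
import numpy as np, cv2
from scipy.spatial.transform import Rotation as R
from cell import bot
def grab(cam):
    s=bot.sense(); im,d=bot.grab_frame(cam); return s,im,d
def save(im,name): cv2.imwrite('pics/'+name,cv2.cvtColor(im,cv2.COLOR_RGB2BGR))
def camT(cam,s=None):
    c=bot.calibration(cam)
    if 'T' in c: return np.array(c['mtx']),np.array(c['T'])
    T=np.eye(4);T[:3,:3]=R.from_quat(s['orientation']).as_matrix();T[:3,3]=s['ee_pos']
    return np.array(c['mtx']),T@np.array(c['T_tool_cam'])
def cloud(cam,d):
    K,T=camT(cam); v,u=np.mgrid[:420,:560]
    P=np.stack([(u-K[0,2])/K[0,0]*d,(v-K[1,2])/K[1,1]*d,d],-1)
    return P@T[:3,:3].T+T[:3,3]
def w2px(cam,p):
    K,T=camT(cam); q=np.linalg.inv(T)@np.r_[p,1]; return (K@q[:3]/q[2])[:2]
E
python3 - <<'E'
from h import *
for cam in ['top','scene']:
    s,im,d=grab(cam); save(im,cam+'0.png'); np.savez(cam+'0.npz',im=im,d=d)
    K,T=camT(cam); print(cam,np.round(T,3).tolist(),K[0,0])
    for n in ['dispenser','tray_handle','amber_carton','green_carton','berry_carton','mug','teaspoon','lemon']:
        for r in bot.spot_in(cam,n)[:4]:
            p=T[:3,:3]@np.array(r['at'])+T[:3,3]; print(n,round(r['confidence'],2),p.round(3),w2px(cam,p).round())
print(bot.sense())
E
```

```text
pics
top [[-0.013, -0.984, 0.18, 0.359], [-1.0, 0.012, -0.012, -0.124], [0.01, -0.18, -0.984, 1.141], [0.0, 0.0, 0.0, 1.0]] 499.30572080367756
dispenser 0.81 [0.596 0.036 0.04 ] [202. 207.]
tray_handle 0.72 [0.551 0.094 0.036] [176. 227.]
tray_handle 0.33 [0.592 0.037 0.041] [201. 209.]
amber_carton 0.63 [0.597 0.046 0.034] [198. 207.]
green_carton 0.9 [0.391 0.045 0.025] [197. 300.]
green_carton 0.71 [ 0.389 -0.217  0.029] [316. 299.]
green_carton 0.67 [ 0.5   -0.206  0.026] [310. 249.]
green_carton 0.6 [ 0.412 -0.1    0.027] [263. 289.]
berry_carton 0.71 [ 0.481 -0.357  0.03 ] [377. 256.]
mug 0.83 [ 0.694 -0.253  0.045] [329. 163.]
teaspoon 0.7 [ 0.655 -0.375  0.006] [379. 184.]
teaspoon 0.58 [0.596 0.05  0.035] [196. 208.]
lemon 0.9 [ 0.716 -0.362  0.042] [376. 154.]
scene [[-0.879, -0.246, 0.409, 0.075], [-0.477, 0.471, -0.742, 0.732], [-0.01, -0.847, -0.531, 0.683], [0.0, 0.0, 0.0, 1.0]] 511.0157373895203
dispenser 0.96 [0.583 0.071 0.027] [223. 263.]
dispenser 0.64 [ 0.479 -0.343  0.026] [347. 186.]
tray_handle 0.71 [0.562 0.083 0.029] [228. 269.]
tray_handle 0.17 [0.588 0.056 
[... 612 characters left out ...]
 0.33218745, -0.06473112,  1.46010782,  0.02163196,
        1.34991507, -0.08849779]), 'joint_vel': array([-2.09596075e-04,  2.64987959e-05,  4.85205593e-04,  2.88151686e-04,
        1.78785349e-03, -6.43467066e-04, -7.31444016e-04]), 'joint_torque': array([-1.49156785e-03, -6.25232720e+01,  4.82618879e-02, -3.91827178e+01,
        1.65725051e-02,  1.69457646e-03, -1.18037650e-05]), 'ee_pos': array([ 0.25305341, -0.57149372,  0.23134172]), 'orientation': array([9.78358475e-01, 2.06917115e-01, 6.49595953e-06, 3.88309250e-05]), 'force': array([ 0.01999978, -0.11448236,  0.61107948]), 'ft_torque': array([ 0.02083338, -0.00861607, -0.01253396]), 'grasp_force': 0.0, 'opening': 0.0854208700395108}
```

Run:
```python
import cv2
a=cv2.imread('pics/top0.png');c=cv2.resize(a[130:330,130:430],None,fx=2.6,fy=2.6,interpolation=cv2.INTER_CUBIC);cv2.imwrite('pics/topc.png',c)
```

```text
(no output)
```

View pics/topc.png

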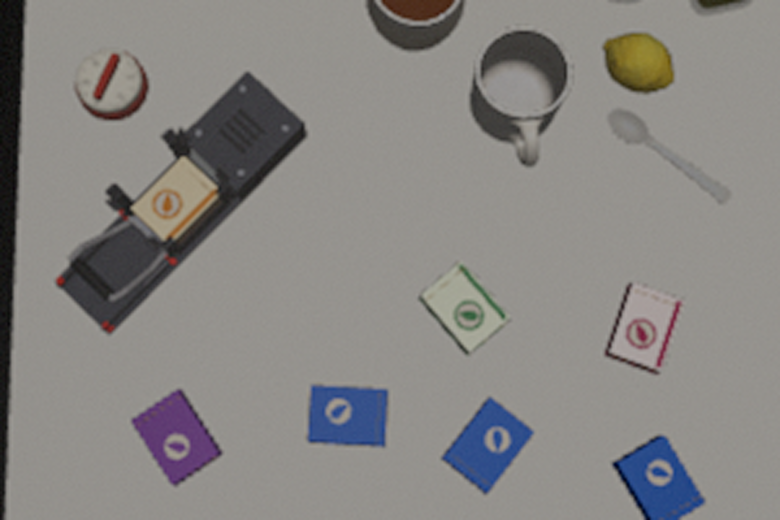

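View pics/scene0.png

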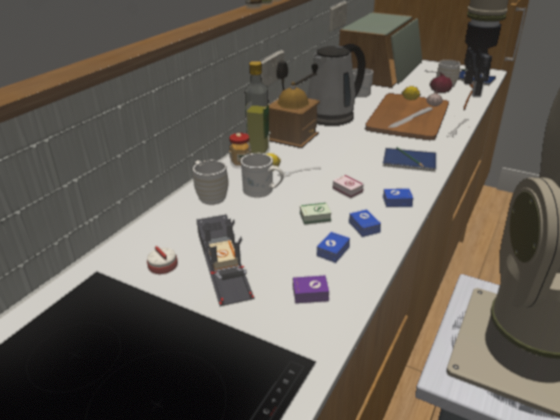

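Top view: green carton at px (309,248) and berry at (377,256) are the targets. Look-alikes are the purple carton at (197,300) and the blue ones at (263,289), (316,299) and (383,316). The dispenser is at (202,207), with its handle lower left at about (167,238).

Run:
```python
from h import *
for cam in ['top','scene']:
    z=np.load(cam+'0.npz'); P=cloud(cam,z['d']); ok=z['d']>0
    tab=P[ok&(abs(P[...,0]-.5)<.12)&(abs(P[...,1]+.15)<.3)&(P[...,2]<.012)]; print(cam,'table z',np.median(tab[:,2]).round(4))
    def rect(c,r,z0,z1,n):
        m=ok&(np.hypot(P[...,0]-c[0],P[...,1]-c[1])<r)&(P[...,2]>z0)&(P[...,2]<z1)
        q=P[m]; b=cv2.minAreaRect((q[:,:2]*1000).astype(np.float32))
        i=z['im'][m].mean(0).round()
        print(n,len(q),np.round(b[0],1),np.round(b[1],1),round(b[2],1),'mean',(q[:,:2].mean(0)*1000).round(1),'z',np.median(q[:,2]).round(4),i)
    rect((.5,-.206),.055,.022,.04,'green'); rect((.481,-.357),.055,.022,.04,'berry')
    rect((.597,.042),.034,.03,.042,'amber'); rect((.655,-.02),.07,.038,.052,'cover')
    im=z['im'].astype(int); red=(im[...,0]>1.7*im[...,1])&(im[...,0]>1.7*im[...,2])&(im[...,0]>90)&(np.hypot(P[...,0]-.55,P[...,1]-.08)<.13)
    n,l,st,ce=cv2.connectedComponentsWithStats(red.astype(np.uint8))
    for i in range(1,n):
        print('red',st[i,4],ce[i].round(1),(P[l==i].mean(0)*1000).round(1))
a=np.load('top0.npz')['im'];c=cv2.resize(a[225:285,280:410],None,fx=5,fy=5,interpolation=cv2.INTER_CUBIC);save(c,'close.png')
```

```text
top table z 0.0002
green 631 [ 502.4 -202.3] [66.5 48.5] 39.3 mean [ 501.8 -202.2] z 0.0283 [142. 147. 131.]
berry 632 [ 483.1 -358.8] [48.6 67. ] 68.5 mean [ 482.5 -358.4] z 0.028 [150. 133. 133.]
amber 556 [599.   43.8] [52.3 67.7] 40.0 mean [598.2  44.5] z 0.0359 [155. 138. 112.]
cover 1128 [648.6  -3.4] [ 71.  106.2] 45.7 mean [655.4 -10.4] z 0.0442 [62. 61. 64.]
red 2 [176.  211.5] [591.1  97.7  18.3]
red 2 [178.  213.5] [586.   92.8  19.8]
red 10 [195.8 229.9] [548.3  52.3  15. ]
red 8 [152.9 237.5] [532.5 150.2  12. ]
red 12 [171.1 255.2] [491.8 108.3   9.1]
scene table z 0.0006
green 359 [ 505.6 -201.7] [66.9 55.4] 38.0 mean [ 503.3 -198.3] z 0.028 [169. 176. 152.]
berry 285 [ 486.  -358.3] [51.  71.2] 67.4 mean [ 483.8 -354.6] z 0.0278 [183. 157. 156.]
amber 319 [599.9  44.1] [47.5 65.7] 38.7 mean [596.2  43.3] z 0.0369 [200. 172. 136.]
cover 579 [653.2  -4.5] [ 70.  106.8] 46.2 mean [656.9  -6.2] z 0.0451 [85. 83. 83.]
red 1 [241. 267.] [549.8  54.5  18.1]
red 8 [212.2 272.2] [592.3  96.1  18.2]
red 3 [249.7 292.3] [494.7 110.1  16.2]
red 1 [252. 296.] [491.3 107.8   6.4]
red 12 [221.  300.5] [533.5 151.5  12.1]
```

View pics/close.png

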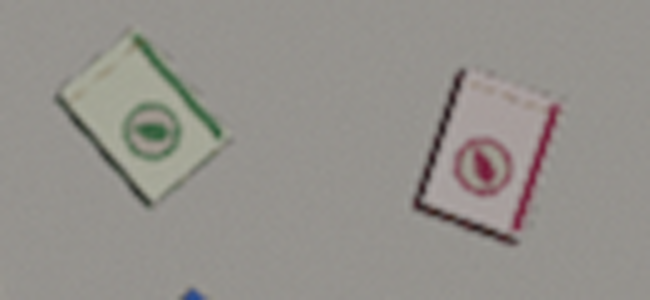

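Pale green with a dark green band (crop 145,118) and pale pink with a berry band (crop 485,155) match the descriptions. The neighbours are blue or purple. I'll take green first.

```bash
cat > goal.py <<'E'
import sys; from h import *
x,y,z,yaw=map(float,sys.argv[1:5]); a=np.radians(yaw)
s=bot.sense(); Rc=R.from_quat(s['orientation'])
Rt=R.from_matrix(np.array([[np.cos(a),np.sin(a),0],[np.sin(a),-np.cos(a),0],[0,0,-1]]))
d=np.array([x,y,z])-s['ee_pos']; X=Rc.as_matrix()[:,0]
print('t',round(s['time_s'],2),'pos',s['ee_pos'].round(4),'yaw',np.degrees(np.arctan2(X[1],X[0])).round(2),'j',s['joint_pos'].round(2),'open',round(s['opening'],4),'grip',round(s['grasp_force'],1),'F',s['force'].round(1))
print('shift now cm',(Rc.inv().apply(d)*100).round(2),'after turn',(Rt.inv().apply(d)*100).round(2),'turn',(Rc.inv()*Rt).as_rotvec().round(3))
E
python3 goal.py .502 -.202 .11 39.3
```

```text
t 0.9 pos [ 0.2531 -0.5715  0.2313] yaw 23.88 j [ 1.13  0.33 -0.06  1.46  0.02  1.35 -0.09] open 0.0854 grip 0.0 F [ 0.  -0.1  0.6]
shift now cm [ 37.72 -23.71  12.13] after turn [ 42.67 -12.83  12.13] turn [ 0.     0.    -0.269]
```

```bash
python3 -m crank '{"xyz":[[0,0,0],[0,0,0],[0,0,0],[2,-0.6,0.6],[3,-0.9,0.9],[3,-0.9,0.9],[3,-0.9,0.9],[3,-0.9,0.9]],"delta_rot":[[0,0,-0.09],[0,0,-0.09],[0,0,-0.089],[0,0,0],[0,0,0],[0,0,0],[0,0,0],[0,0,0]],"hand":[1,1,1,1,1,1,1,1]}'
python3 -m crank '{"xyz":[[3,-0.9,0.9],[3,-0.9,0.9],[3,-0.9,0.9],[3,-0.9,0.9],[3,-0.9,0.9],[3,-0.9,0.9],[3,-0.9,0.9],[3,-0.9,0.9]],"delta_rot":[[0,0,0],[0,0,0],[0,0,0],[0,0,0],[0,0,0],[0,0,0],[0,0,0],[0,0,0]],"hand":[1,1,1,1,1,1,1,1]}'
python3 -m crank '{"xyz":[[2.7,-0.8,0.5],[2,-0.5,0],[0,0,0],[0,0,0]],"delta_rot":[[0,0,0],[0,0,0],[0,0,0],[0,0,0]],"hand":[1,1,1,1]}' >/dev/null
python3 goal.py .502 -.202 .11 39.3
```

```text
time_s: 1.57
ee_pos: [0.3354, -0.4491, 0.1891]
orientation: [0.942, 0.336, 0.0, 0.0]
force: [0.4, 0.2, -0.5]
opening: 0.0851
grasp_force: 0.0
time_s: 2.23
ee_pos: [0.4756, -0.2414, 0.1172]
orientation: [0.942, 0.336, 0.0, 0.0]
force: [0.3, -0.9, 0.3]
opening: 0.0852
grasp_force: 0.0
t 2.57 pos [ 0.5037 -0.2018  0.1123] yaw 39.43 j [ 0.63  0.28 -0.38  1.81  0.12  1.08 -0.68] open 0.0853 grip 0.0 F [-1.2 -1.1 -0.9]
shift now cm [-0.14 -0.09  0.23] after turn [-0.14 -0.09  0.23] turn [ 0.    -0.     0.002]
```

```bash
python3 -m crank '{"xyz":[[-0.1,-0.1,2],[0,0,2.4],[0,0,2.4],[0,0,2],[0,0,1.2],[0,0,0.75],[0,0,0],[0,0,0]],"delta_rot":[[0,0,0],[0,0,0],[0,0,0],[0,0,0],[0,0,0],[0,0,0],[0,0,0],[0,0,0]],"hand":[1,1,1,1,1,1,1,0]}' 25
python3 -m crank '{"xyz":[[0,0,0],[0,0,0],[0,0,0],[0,0,0],[0,0,0],[0,0,0]],"delta_rot":[[0,0,0],[0,0,0],[0,0,0],[0,0,0],[0,0,0],[0,0,0]],"hand":[-1,-1,-1,-1,-1,-1]}' 25
python3 goal.py .598 .0452 .115 135.8
```

```text
time_s: 3.23
ee_pos: [0.5019, -0.2032, 0.0054]
orientation: [0.942, 0.336, 0.0, 0.0]
force: [-0.2, -0.7, 1.6]
opening: 0.0754
grasp_force: 0.0
time_s: 3.73
ee_pos: [0.5025, -0.2031, 0.0061]
orientation: [0.942, 0.336, 0.001, 0.001]
force: [-1.1, -1.0, 6.7]
opening: 0.0476
grasp_force: 26.7
t 3.73 pos [ 0.5025 -0.2031  0.0061] yaw 39.29 j [ 0.61  0.42 -0.36  1.88  0.19  0.87 -0.73] open 0.0476 grip 26.7 F [-1.1 -1.   6.7]
shift now cm [ 23.12 -13.15 -10.9 ] after turn [ 10.47  24.45 -10.89] turn [ 2.000e-03  1.000e-03 -1.684e+00]
```

```bash
python3 -m crank '{"xyz":[[0,0,-1],[0,0,-2],[0,0,-2.5],[0,0,-2.5],[0,0,-2],[0,0,-1.2],[0,0,0],[0,0,0]],"delta_rot":[[0,0,0],[0,0,0],[0,0,0],[0,0,-0.12],[0,0,-0.12],[0,0,-0.12],[0,0,-0.12],[0,0,-0.12]],"hand":[-1,-1,-1,-1,-1,-1,-1,-1]}'
python3 -m crank '{"xyz":[[0,0,0],[0,0,0],[0,0,0],[0,0,0],[0,0,0],[0,0,0],[0,0,0],[0,0,0]],"delta_rot":[[0,0,-0.12],[0,0,-0.12],[0,0,-0.12],[0,0,-0.12],[0,0,-0.12],[0,0,-0.12],[0,0,-0.12],[0,0,-0.12]],"hand":[-1,-1,-1,-1,-1,-1,-1,-1]}'
python3 -m crank '{"xyz":[[0,0,0],[0,0,0],[0,0,0]],"delta_rot":[[0,0,-0.12],[0,0,0],[0,0,0]],"hand":[-1,-1,-1]}' >/dev/null
python3 goal.py .598 .0452 .115 135.8
```

```text
time_s: 4.4
ee_pos: [0.5021, -0.2028, 0.1187]
orientation: [0.799, 0.602, 0.0, 0.001]
force: [0.8, -0.3, -1.3]
opening: 0.0472
grasp_force: 26.1
time_s: 5.07
ee_pos: [0.5015, -0.2026, 0.1175]
orientation: [0.43, 0.903, -0.0, 0.0]
force: [-0.1, -0.5, -0.5]
opening: 0.0475
grasp_force: 26.1
t 5.32 pos [ 0.5016 -0.2027  0.1173] yaw 135.33 j [ 0.84  0.31 -0.62  1.79  0.2   1.1   0.94] open 0.0473 grip 26.1 F [ 0.3 -0.1 -1.4]
shift now cm [10.57 24.41  0.23] after turn [10.37 24.49  0.23] turn [ 0.     0.    -0.008]
```

```bash
python3 -m crank '{"xyz":[[0.6,1.4,0],[1.2,2.8,0],[1.3,3.1,0],[1.3,3.1,0],[1.3,3.1,0],[1.3,3.1,0],[1.3,3.1,0],[1.1,2.6,0]],"delta_rot":[[0,0,-0.008],[0,0,0],[0,0,0],[0,0,0],[0,0,0],[0,0,0],[0,0,0],[0,0,0]],"hand":[-1,-1,-1,-1,-1,-1,-1,-1]}' >/dev/null
python3 -m crank '{"xyz":[[0.6,1.4,0],[0.4,0.8,0],[0,0,0],[0,0,0]],"delta_rot":[[0,0,0],[0,0,0],[0,0,0],[0,0,0]],"hand":[-1,-1,-1,-1]}' >/dev/null
python3 goal.py .598 .0452 .115 135.8
python3 - <<'E'
from h import *
s,im,d=grab('wrist'); save(im,'wrist1.png'); np.savez('w1.npz',im=im,d=d,p=s['ee_pos'],q=s['orientation'])
s,im,d=grab('top'); np.savez('top1.npz',im=im,d=d)
s,im,d=grab('scene'); np.savez('scene1.npz',im=im,d=d)
c=bot.calibration('wrist'); print(np.array(c['mtx']).round(1).tolist(),np.array(c['T_tool_cam']).round(3).tolist())
E
```

```text
t 6.32 pos [0.5969 0.0455 0.1167] yaw 135.95 j [ 0.4   0.46 -0.7   1.64  0.31  1.16  0.43] open 0.0474 grip 26.1 F [ 0.7  0.4 -0.8]
shift now cm [-0.1   0.05  0.17] after turn [-0.1   0.05  0.17] turn [-0.001  0.     0.003]
[[325.2, 0.0, 277.2], [0.0, 325.2, 209.9], [0.0, 0.0, 1.0]] [[-0.001, -0.96, -0.279, 0.071], [1.0, -0.001, 0.0, 0.0], [-0.0, -0.279, 0.96, -0.142], [0.0, 0.0, 0.0, 1.0]]
```

View pics/wrist1.png

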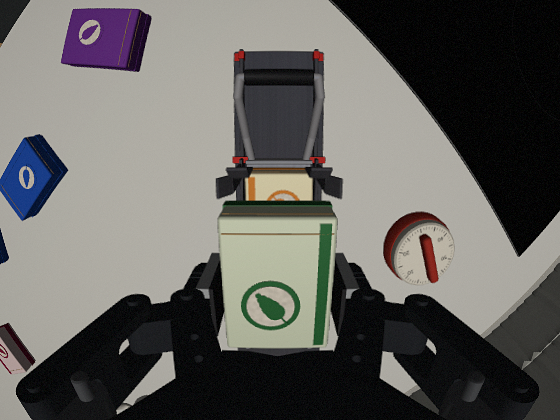

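Wrist view: green carton held squarely at (278,275), with the front guide tips at (232,185) and (330,185), amber behind at (280,185) and the handle at (280,77). Next I measure the carton in the tool frame and the dispenser from this view.

```bash
cat >> h.py <<'E'
def wcloud(d,p,q):
    K,T=camT('wrist',dict(ee_pos=p,orientation=q)); v,u=np.mgrid[:420,:560]
    a,b=(u-K[0,2])/K[0,0],(v-K[1,2])/K[1,1]; r=np.hypot(a,b)+1e-9
    t=np.tan(r)/r; C=np.stack([a*t*d,b*t*d,d],-1); return C@T[:3,:3].T+T[:3,3]
E
python3 - <<'E'
from h import *
z=np.load('w1.npz'); P=wcloud(z['d'],z['p'],z['q']); ok=z['d']>0
Rc=R.from_quat(z['q']); Q=(P-z['p'])@Rc.as_matrix()
m=ok&(abs(Q[...,0])<.045)&(abs(Q[...,1])<.0235)&(Q[...,2]<.0)&(Q[...,2]>-.032)&(z['im'].sum(-1)>250)
q=Q[m]; print(m.sum(),'tool x range',np.percentile(q[:,0],[0,1,50,99,100]).round(4),'y',np.percentile(q[:,1],[0,1,99,100]).round(4),'ztop',np.percentile(q[:,2],[10,50,90]).round(4))
a=np.radians(-44.2); ex=np.array([np.cos(a),np.sin(a)]); ey=np.array([-ex[1],ex[0]])
def disp(p): 
    v=p[:2]-np.array([.598,.0452]); return (np.r_[v@ex,v@ey,p[2]]*1000).round(1)
im=z['im'].astype(int); red=(im[...,0]>1.8*im[...,1])&(im[...,0]>90)&ok&(np.hypot(P[...,0]-.55,P[...,1]-.08)<.13)
n,l,st,ce=cv2.connectedComponentsWithStats(red.astype(np.uint8))
for i in range(1,n):
    if st[i,4]>5: print('red',st[i,4],ce[i].round(1),disp(P[l==i].mean(0)))
for cam in['top','scene']:
    z=np.load(cam+'1.npz'); P=cloud(cam,z['d']); m=(z['d']>0)&(np.hypot(P[...,0]-.6,P[...,1]-.045)<.055)&(P[...,2]>.12)&(P[...,2]<.15)&(z['im'][...,1]>110)
    q=np.array([disp(p) for p in P[m]]); print(cam,len(q),np.percentile(q,[2,98],axis=0)) if len(q) else 0
E
```

```text
11930 tool x range [-0.0334 -0.0316  0.0084  0.0326  0.0337] y [-0.0235 -0.023   0.0231  0.0235] ztop [-0.022  -0.0212 -0.0204]
red 75 [238.6  55.4] [-120.8  -29.8   10. ]
red 72 [318.   55.4] [-120.9   30.    10.3]
red 63 [239.  159.1] [-41.3 -29.2  17. ]
red 64 [318.2 159.1] [-41.4  30.1  17.1]
top 16 [[ 25.86 -24.99 136.  ]
 [ 31.44 -12.86 141.18]]
scene 481 [[-32.54 -30.22 128.32]
 [ 30.6   29.62 144.12]]
```

```bash
python3 goal.py .5975 .0457 .0435 135.8; python3 -m crank '{"xyz":[[-0.05,0.01,1],[0,0,1.5],[0,0,1.2],[0,0,0.8],[0,0,0.6],[0,0,0.6],[0,0,0.4],[0,0,0]],"delta_rot":[[0,0,0.003],[0,0,0],[0,0,0],[0,0,0],[0,0,0],[0,0,0],[0,0,0],[0,0,0]],"hand":[-1,-1,-1,-1,-1,-1,-1,-1]}'; python3 goal.py .5975 .0457 .0435 135.8
```

```text
t 6.47 pos [0.597  0.0439 0.1168] yaw 135.85 j [ 0.4   0.45 -0.7   1.64  0.31  1.16  0.43] open 0.048 grip 26.1 F [-0.4  0.  -0.1]
shift now cm [0.09 0.17 7.33] after turn [0.09 0.17 7.33] turn [-0.001  0.001  0.001]
time_s: 7.13
ee_pos: [0.5972, 0.0455, 0.055]
orientation: [0.376, 0.927, -0.0, -0.0]
force: [-0.2, -0.1, -0.5]
opening: 0.0475
grasp_force: 26.1
t 7.13 pos [0.5972 0.0455 0.055 ] yaw 135.84 j [ 0.38  0.53 -0.67  1.69  0.37  1.06  0.39] open 0.0475 grip 26.1 F [-0.2 -0.1 -0.5]
shift now cm [-0.01  0.04  1.15] after turn [-0.    0.04  1.15] turn [-0.001 -0.001  0.001]
```

```bash
python3 -m crank '{"xyz":[[0,0,0.4],[0,0,0.4],[0,0,0.3],[0,0,0.1],[0,0,0],[0,0,0]],"delta_rot":[[0,0,0],[0,0,0],[0,0,0],[0,0,0],[0,0,0],[0,0,0]],"hand":[-1,-1,-1,-1,-1,-1]}'; python3 goal.py .5975 .0457 .0435 135.8
```

```text
time_s: 7.63
ee_pos: [0.5976, 0.0455, 0.0439]
orientation: [0.376, 0.927, -0.0, 0.0]
force: [0.8, -0.7, -0.6]
opening: 0.0474
grasp_force: 26.1
t 7.63 pos [0.5976 0.0455 0.0439] yaw 135.84 j [ 0.37  0.54 -0.67  1.7   0.38  1.04  0.38] open 0.0474 grip 26.1 F [ 0.8 -0.7 -0.6]
shift now cm [0.02 0.01 0.04] after turn [0.02 0.01 0.04] turn [-0.     0.     0.001]
```

```bash
python3 -m crank '{"xyz":[[0,0,0.05],[0,0,0],[0,0,0],[0,0,0],[0,0,0],[0,0,-0.5],[0,0,-1.5],[0,0,-2]],"delta_rot":[[0,0,0],[0,0,0],[0,0,0],[0,0,0],[0,0,0],[0,0,0],[0,0,0],[0,0,0]],"hand":[-1,0.6,0.6,0.6,0.6,0.6,0.6,0.6]}'; python3 -m crank '{"xyz":[[0,0,-2],[0,0,-1.2],[0,0,0],[0,0,0]],"delta_rot":[[0,0,0],[0,0,0],[0,0,0],[0,0,0]],"hand":[1,1,1,1]}' >/dev/null; python3 goal.py .4825 -.3586 .115 158.4
python3 - <<'E'
from h import *
s,im,d=grab('wrist'); P=wcloud(d,s['ee_pos'],s['orientation']); save(im,'wrist2.png')
m=(np.hypot(P[...,0]-.6,P[...,1]-.045)<.06)&(im[...,1]>110)&(P[...,2]>.055)&(P[...,2]<.075)&(d>0)
a=np.radians(-44.2); ex=np.array([np.cos(a),np.sin(a)]); ey=np.array([-ex[1],ex[0]])
v=(P[m][:,:2]-[.5974,.0458])*1000; print(m.sum(),np.percentile(v@ex,[1,99]),np.percentile(v@ey,[1,99]),np.percentile(P[m][:,2],[5,50,95]))
E
```

```text
time_s: 8.3
ee_pos: [0.5966, 0.0454, 0.0828]
orientation: [0.376, 0.927, -0.0, -0.001]
force: [0.3, 0.1, 0.5]
opening: 0.0686
grasp_force: 0.0
t 8.63 pos [0.5979 0.0454 0.1157] yaw 135.83 j [ 0.4   0.46 -0.7   1.64  0.32  1.16  0.42] open 0.0854 grip 0.0 F [-0.8  0.1 -0.4]
shift now cm [-19.88 -37.02   0.07] after turn [ -4.15 -41.81   0.07] turn [ 0.     0.001 -0.394]
5967 [-31.90348367  32.22406614] [-23.42648088  23.0580512 ] [0.06217439 0.06323473 0.06433465]
```

View pics/wrist2.png

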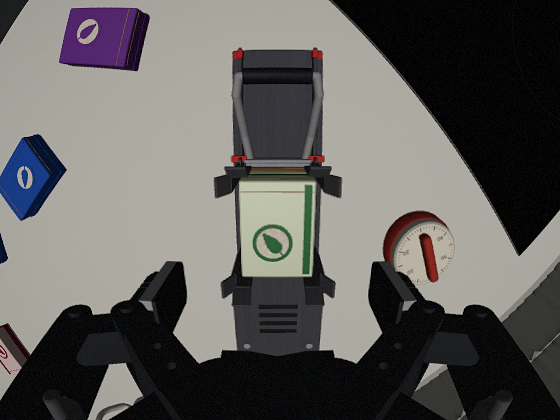

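Green lies flat in the guides at (278,228), centred, with its top at 63 mm. Next is the berry carton.

```bash
python3 -m crank '{"xyz":[[0,0,0],[0,0,0],[0,0,0],[0,0,0],[-0.15,-1.6,0],[-0.33,-3.3,0],[-0.35,-3.5,0],[-0.35,-3.5,0]],"delta_rot":[[0,0,-0.1],[0,0,-0.1],[0,0,-0.1],[0,0,-0.094],[0,0,0],[0,0,0],[0,0,0],[0,0,0]],"hand":[1,1,1,1,1,1,1,1]}' >/dev/null; python3 -m crank '{"xyz":[[-0.35,-3.5,0],[-0.35,-3.5,0],[-0.35,-3.5,0],[-0.35,-3.5,0],[-0.35,-3.5,0],[-0.35,-3.5,0],[-0.35,-3.5,0],[-0.35,-3.5,0]],"delta_rot":[[0,0,0],[0,0,0],[0,0,0],[0,0,0],[0,0,0],[0,0,0],[0,0,0],[0,0,0]],"hand":[1,1,1,1,1,1,1,1]}' >/dev/null; python3 -m crank '{"xyz":[[-0.15,-1.4,0],[-0.05,-0.5,0],[0,0,0],[0,0,0]],"delta_rot":[[0,0,0],[0,0,0],[0,0,0],[0,0,0]],"hand":[1,1,1,1]}' >/dev/null;  python3 goal.py .4825 -.3586 .115 158.4
python3 - <<'E'
from h import *
s,im,d=grab('wrist'); P=wcloud(d,s['ee_pos'],s['orientation'])
m=(np.hypot(P[...,0]-.4825,P[...,1]+.3586)<.055)&(im[...,0]>100)&(P[...,2]>.022)&(P[...,2]<.034)&(d>0)
print(m.sum(),cv2.minAreaRect((P[m][:,:2]*1000).astype(np.float32)),np.median(P[m],0))
E
```

```text
t 10.35 pos [ 0.4831 -0.3567  0.1147] yaw 158.5 j [ 1.07  0.45 -0.64  1.64  0.28  1.15  1.55] open 0.0854 grip 0.0 F [ 0.5  0.3 -0.2]
shift now cm [-0.01 -0.2  -0.03] after turn [-0.01 -0.2  -0.03] turn [ 0.001 -0.001  0.002]
4607 ((484.08203125, -360.64080810546875), (48.2615852355957, 65.84335327148438), 68.76917266845703) [ 0.48296301 -0.35918017  0.02729655]
```

```bash
python3 -m crank '{"xyz":[[-0.15,-0.25,2],[0,0,2.4],[0,0,2.4],[0,0,2],[0,0,1.2],[0,0,0.9],[0,0,0],[0,0,0]],"delta_rot":[[0,0,0],[0,0,0],[0,0,0],[0,0,0],[0,0,0],[0,0,0],[0,0,0],[0,0,0]],"hand":[1,1,1,1,1,1,1,0]}' 25
python3 -m crank '{"xyz":[[0,0,0],[0,0,0],[0,0,0],[0,0,0],[0,0,0],[0,0,0]],"delta_rot":[[0,0,0],[0,0,0],[0,0,0],[0,0,0],[0,0,0],[0,0,0]],"hand":[-1,-1,-1,-1,-1,-1]}' 25
python3 -m crank '{"xyz":[[0,0,-1],[0,0,-2],[0,0,-2.5],[0,0,-2.5],[0,0,-2],[0,0,-1.5],[0,0,0],[0,0,0]],"delta_rot":[[0,0,0],[0,0,0],[0,0,0],[0,0,0.098],[0,0,0.1],[0,0,0.1],[0,0,0.1],[0,0,0]],"hand":[-1,-1,-1,-1,-1,-1,-1,-1]}'
python3 goal.py .5974 .0458 .12 135.8
```

```text
time_s: 11.07
ee_pos: [0.4837, -0.361, 0.0069]
orientation: [0.187, 0.982, 0.0, 0.0]
force: [-0.2, -0.5, 0.5]
opening: 0.0755
grasp_force: 0.0
time_s: 11.57
ee_pos: [0.4838, -0.3619, 0.0076]
orientation: [0.187, 0.982, -0.001, 0.001]
force: [-1.4, 0.9, 7.5]
opening: 0.0472
grasp_force: 27.1
time_s: 12.23
ee_pos: [0.4837, -0.3617, 0.1233]
orientation: [0.38, 0.925, -0.0, 0.001]
force: [-0.0, -0.2, -1.5]
opening: 0.047
grasp_force: 26.3
t 12.23 pos [ 0.4837 -0.3617  0.1233] yaw 135.34 j [ 1.02  0.42 -0.57  1.63  0.24  1.16  1.18] open 0.047 grip 26.3 F [-0.  -0.2 -1.5]
shift now cm [20.55 36.98  0.27] after turn [20.25 37.14  0.33] turn [-0.     0.003 -0.008]
```

```bash
python3 -m crank '{"xyz":[[0.8,1.5,0],[1.65,3.03,0],[1.65,3.03,0],[1.65,3.03,0],[1.65,3.03,0],[1.65,3.03,0],[1.65,3.03,0],[1.65,3.03,0]],"delta_rot":[[0,0,-0.008],[0,0,0],[0,0,0],[0,0,0],[0,0,0],[0,0,0],[0,0,0],[0,0,0]],"hand":[-1,-1,-1,-1,-1,-1,-1,-1]}' >/dev/null
python3 -m crank '{"xyz":[[1.65,3.03,0],[1.65,3.03,0],[1.65,3.03,0],[1.65,3.03,0],[0.8,1.5,0],[0.5,0.84,0],[0,0,0],[0,0,0]],"delta_rot":[[0,0,0],[0,0,0],[0,0,0],[0,0,0],[0,0,0],[0,0,0],[0,0,0],[0,0,0]],"hand":[-1,-1,-1,-1,-1,-1,-1,-1]}' >/dev/null
python3 -m crank '{"xyz":[[0,0,0],[0,0,0]],"delta_rot":[[0,0,0],[0,0,0]],"hand":[-1,-1]}' >/dev/null
python3 - <<'E'
from h import *
s,im,d=grab('wrist'); P=wcloud(d,s['ee_pos'],s['orientation']); Q=(P-s['ee_pos'])@R.from_quat(s['orientation']).as_matrix()
m=(d>0)&(abs(Q[...,0])<.045)&(abs(Q[...,1])<.0235)&(Q[...,2]<.0)&(Q[...,2]>-.032)&(im.astype(int).sum(-1)>250)
q=Q[m]; print(m.sum(),'x',np.percentile(q[:,0],[0,1,99,100]).round(4),'ztop',np.percentile(q[:,2],[10,50,90]).round(4))
E
python3 goal.py .5974 .0458 .0725 135.8
```

```text
11731 x [-0.0328 -0.0309  0.0333  0.0339] ztop [-0.0204 -0.0196 -0.0189]
t 13.78 pos [0.5952 0.0448 0.1212] yaw 135.95 j [ 0.42  0.45 -0.72  1.64  0.32  1.17  0.42] open 0.0477 grip 26.3 F [-0.4 -0.8 -0.3]
shift now cm [-0.09  0.23  4.87] after turn [-0.09  0.22  4.87] turn [-0.001  0.001  0.003]
```

```bash
python3 -m crank '{"xyz":[[-0.13,0.18,0.5],[0,0,1],[0,0,0.9],[0,0,0.6],[0,0,0.4],[0,0,0.3],[0,0,0],[0,0,0]],"delta_rot":[[0,0,0.003],[0,0,0],[0,0,0],[0,0,0],[0,0,0],[0,0,0],[0,0,0],[0,0,0]],"hand":[-1,-1,-1,-1,-1,-1,-1,-1]}' >/dev/null;python3 goal.py .5974 .0458 .0725 135.8
```

```text
t 14.45 pos [0.5975 0.0473 0.0843] yaw 135.91 j [ 0.4   0.5  -0.71  1.67  0.35  1.11  0.4 ] open 0.0474 grip 26.3 F [ 0.5  0.2 -0.2]
shift now cm [-0.09 -0.11  1.18] after turn [-0.09 -0.11  1.18] turn [ 0.    -0.     0.002]
```

```bash
python3 -m crank '{"xyz":[[-0.08,-0.06,0.2],[0,0,0.35],[0,0,0.35],[0,0,0.2],[0,0,0],[0,0,0]],"delta_rot":[[0,0,0],[0,0,0],[0,0,0],[0,0,0],[0,0,0],[0,0,0]],"hand":[-1,-1,-1,-1,-1,-1]}' >/dev/null;python3 goal.py .5974 .0458 .0725 135.8
```

```text
t 14.95 pos [0.5976 0.0461 0.0732] yaw 135.89 j [ 0.4   0.51 -0.7   1.67  0.36  1.09  0.39] open 0.0474 grip 26.3 F [-0.   0.6  0.6]
shift now cm [-0.01 -0.03  0.07] after turn [-0.01 -0.03  0.07] turn [-0.    -0.     0.002]
```

Release, lift, back off and look.

```bash
python3 -m crank '{"xyz":[[0,0,0.05],[0,0,0],[0,0,0],[0,0,0],[0,0,0],[0,0,-0.5],[0,0,-1.5],[0,0,-2]],"delta_rot":[[0,0,0],[0,0,0],[0,0,0],[0,0,0],[0,0,0],[0,0,0],[0,0,0],[0,0,0]],"hand":[-1,0.6,0.6,0.6,0.6,0.6,0.6,0.6]}'; python3 -m crank '{"xyz":[[0,0,-1],[0,0,0],[0,0,0]],"delta_rot":[[0,0,0],[0,0,0],[0,0,0]],"hand":[0.6,0.6,0.6]}' >/dev/null; python3 goal.py .5261 .1139 .12 45.8
python3 - <<'E'
from h import *
s,im,d=grab('wrist'); P=wcloud(d,s['ee_pos'],s['orientation']); save(im,'wrist3.png')
a=np.radians(-44.2); ex=np.array([np.cos(a),np.sin(a)]); ey=np.array([-ex[1],ex[0]])
V=(P[...,:2]-[.5974,.0458])*1000; x=V@ex; y=V@ey; z=P[...,2]
m=(abs(x)<50)&(abs(y)<40)&(im[...,1]>100)&(z>.08)&(z<.1)&(d>0); print(m.sum(),np.percentile(x[m],[1,99]),np.percentile(y[m],[1,99]),np.percentile(z[m],[5,50,95]))
m=(abs(x+98)<18)&(abs(y)<18)&(z>.038)&(z<.07)&(d>0); print('handle',m.sum(),np.percentile(x[m],[2,50,98]),np.percentile(z[m],[5,50,95]))
E
```

```text
time_s: 15.62
ee_pos: [0.5967, 0.046, 0.1123]
orientation: [0.375, 0.927, -0.001, -0.001]
force: [0.7, -0.4, 1.4]
opening: 0.0681
grasp_force: 0.0
t 15.87 pos [0.5979 0.046  0.123 ] yaw 135.89 j [ 0.42  0.46 -0.72  1.63  0.32  1.18  0.42] open 0.0684 grip 0.0 F [-0.2  0.2 -0.5]
shift now cm [ 9.88 -0.13  0.29] after turn [-0.14 -9.88  0.3 ] turn [1.000e-03 0.000e+00 1.572e+00]
6995 [-33.11047485  31.25762737] [-23.11973512  23.77975792] [0.0901861  0.09125883 0.09233329]
handle 891 [-102.61769593  -97.37243141  -92.66686974] [0.04871434 0.05190341 0.05341587]
```

View pics/wrist3.png

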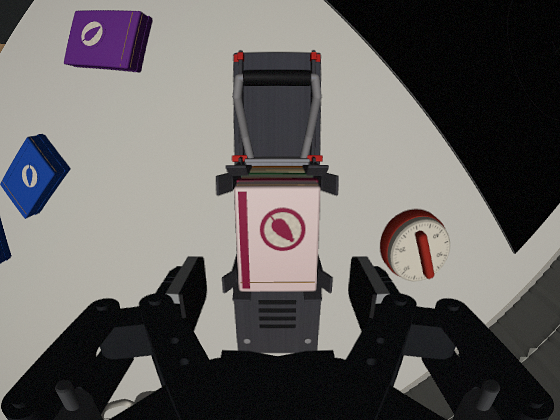

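Berry lies flat on top at (278,232), centred, with its top at 91 mm. The handle is at (277,77). I'll move out to the handle and turn.

```bash
python3 -m crank '{"xyz":[[1.5,0,0],[3,0,0],[3,0,0],[1.5,0,0],[0.7,0,0],[0,0,0],[0,0,0],[0,0,0]],"delta_rot":[[0,0,0],[0,0,0],[0,0,0],[0,0,0.08],[0,0,0.12],[0,0,0.12],[0,0,0.12],[0,0,0.12]],"hand":[0.2,0,0,0,0,0,0,0]}' >/dev/null;python3 -m crank '{"xyz":[[0,0,0],[0,0,0],[0,0,0],[0,0,0],[0,0,0],[0,0,0],[0,0,0],[0,0,0]],"delta_rot":[[0,0,0.12],[0,0,0.12],[0,0,0.12],[0,0,0.12],[0,0,0.12],[0,0,0.12],[0,0,0.12],[0,0,0.12]],"hand":[0,0,0,0,0,0,0,0]}' >/dev/null;python3 -m crank '{"xyz":[[0,0,0],[0,0,0],[0,0,0]],"delta_rot":[[0,0,0.05],[0,0,0],[0,0,0]],"hand":[-0.05,-0.05,-0.05]}' >/dev/null;python3 goal.py .5272 .1139 .030 45.8
```

```text
t 17.5 pos [0.5279 0.1139 0.1219] yaw 46.06 j [ 0.18  0.29 -0.55  1.79  0.17  1.11 -1.19] open 0.0405 grip 0.0 F [0.5 0.1 0.2]
shift now cm [-0.03 -0.05  9.19] after turn [-0.04 -0.05  9.19] turn [-0.001  0.001  0.005]
```

```bash
python3 -m crank '{"xyz":[[-0.03,-0.05,1],[0,0,2],[0,0,2],[0,0,1.8],[0,0,1.2],[0,0,0.8],[0,0,0.4],[0,0,0]],"delta_rot":[[0,0,0.004],[0,0,0],[0,0,0],[0,0,0],[0,0,0],[0,0,0],[0,0,0],[0,0,0]],"hand":[-0.05,-0.05,-0.05,-0.05,-0.05,-0.05,-0.05,-0.05]}';python3 -m crank '{"xyz":[[0,0,0],[0,0,0],[0,0,0],[0,0,0],[0,0,0],[0,0,0],[0,0,0]],"delta_rot":[[0,0,0],[0,0,0],[0,0,0],[0,0,0],[0,0,0],[0,0,0],[0,0,0]],"hand":[-1,-1,-1,-1,-1,-1,-1]}' 60; python3 goal.py .4698 .1697 .030 45.8
```

```text
time_s: 18.17
ee_pos: [0.5275, 0.1141, 0.0302]
orientation: [0.921, 0.389, -0.0, -0.0]
force: [-0.1, -0.4, 0.2]
opening: 0.0407
grasp_force: 0.0
time_s: 18.75
ee_pos: [0.528, 0.1148, 0.0318]
orientation: [0.921, 0.389, 0.0, 0.0]
force: [-4.5, 1.3, 5.5]
opening: 0.009
grasp_force: 58.5
t 18.75 pos [0.528  0.1148 0.0318] yaw 45.75 j [ 0.15  0.4  -0.52  1.87  0.25  0.93 -1.26] open 0.009 grip 58.5 F [-4.5  1.3  5.5]
shift now cm [-0.13 -8.    0.18] after turn [-0.12 -8.    0.18] turn [ 0.    -0.001 -0.001]
```

```bash
python3 -m crank '{"xyz":[[0,-0.3,0],[0,-0.6,0],[0,-0.7,0],[0,-0.7,0],[0,-0.7,0],[0,-0.7,0],[0,-0.7,0],[0,-0.7,0]],"delta_rot":[[0,0,0],[0,0,0],[0,0,0],[0,0,0],[0,0,0],[0,0,0],[0,0,0],[0,0,0]],"hand":[-1,-1,-1,-1,-1,-1,-1,-1]}';python3 -m crank '{"xyz":[[0,-0.7,0],[0,-0.7,0],[0,-0.6,0],[0,-0.4,0],[0,-0.2,0],[0,0,0],[0,0,0],[0,0,0]],"delta_rot":[[0,0,0],[0,0,0],[0,0,0],[0,0,0],[0,0,0],[0,0,0],[0,0,0],[0,0,0]],"hand":[-1,-1,-1,-1,-1,-1,-1,-1]}'; python3 goal.py .4698 .1697 .030 45.8
python3 - <<'E'
from h import *
a=np.radians(-44.2); ex=np.array([np.cos(a),np.sin(a)]); ey=np.array([-ex[1],ex[0]])
for cam in ['top','scene','wrist']:
    s,im,d=grab(cam); P=wcloud(d,s['ee_pos'],s['orientation']) if cam=='wrist' else cloud(cam,d)
    np.savez(cam+'4.npz',im=im,d=d,p=s['ee_pos'],q=s['orientation'])
    V=(P[...,:2]-[.5974,.0458])*1000; x=V@ex; y=V@ey; I=im.astype(int)
    red=(I[...,0]>1.7*I[...,1])&(I[...,0]>70)&(d>0)&(abs(y)<45)&(x<-20)&(x>-180)
    n,l,st,ce=cv2.connectedComponentsWithStats(red.astype(np.uint8),connectivity=8)
    for i in range(1,n): print(cam,st[i,4],ce[i].round(1),x[l==i].mean().round(1),np.ptp(x[l==i]).round(1),y[l==i].mean().round(1),P[l==i][:,2].mean().round(3))
t=np.load('wrist4.npz')['im']; save(t,'wrist4.png')
E
```

```text
time_s: 19.42
ee_pos: [0.4929, 0.1487, 0.0318]
orientation: [0.922, 0.388, 0.002, 0.001]
force: [5.7, -6.3, 3.0]
opening: 0.009
grasp_force: 58.8
time_s: 20.08
ee_pos: [0.4746, 0.1665, 0.0318]
orientation: [0.922, 0.388, 0.001, 0.001]
force: [5.9, -7.2, 2.7]
opening: 0.0091
grasp_force: 58.9
t 20.08 pos [0.4746 0.1665 0.0318] yaw 45.62 j [ 0.07  0.34 -0.57  1.96  0.23  0.9  -1.39] open 0.0091 grip 58.9 F [ 5.9 -7.2  2.7]
shift now cm [-0.11 -0.57  0.17] after turn [-0.11 -0.57  0.18] turn [ 0.004 -0.002 -0.003]
top 8 [191.  215.5] -25.6 10.4 -17.5 0.091
top 8 [154.1 235.2] -113.5 3.2 30.0 0.017
top 26 [171.5 254.2] -117.0 11.8 -28.7 0.012
scene 28 [220.4 298. ] -115.1 26.6 31.2 0.015
wrist 194 [373.3 198.8] -120.0 9.9 30.0 0.009
wrist 197 [387.7 203.1] -114.2 10.8 29.6 0.016
wrist 333 [446.4 211.9] -76.4 66.2 24.4 0.016
wrist 1 [497. 213.] -42.2 0.0 24.4 0.019
wrist 253 [392.8 255.4] -107.3 1.8 -1.4 0.015
wrist 342 [447.8 259.5] -83.3 25.5 4.3 0.036
wrist 230 [449.2 262.3] -82.6 13.8 3.0 0.036
wrist 1 [436. 273.] -89.8 0.0 -2.5 0.036
wrist 1 [559. 275.] -35.5 0.0 9.2 0.074
wrist 2 [5
[... 154 characters left out ...]
 0.004
wrist 2 [555.  287.5] -35.7 0.4 2.4 0.074
wrist 513 [446.1 297.3] -78.5 55.9 -19.0 0.036
wrist 25 [492.3 291.4] -45.6 3.5 -18.9 0.035
wrist 16 [376.5 293.1] -117.8 23.3 -19.2 0.025
wrist 2 [554.  290.5] -34.8 0.1 0.2 0.073
wrist 2 [553.  293.5] -36.5 2.3 -0.6 0.074
wrist 1 [380. 296.] -112.5 0.0 -26.0 0.017
wrist 2 [552.  296.5] -35.9 1.5 -2.6 0.074
wrist 2 [551.  299.5] -36.3 1.7 -4.1 0.074
wrist 1 [550. 302.] -36.6 0.0 -5.4 0.075
wrist 1 [549. 305.] -36.2 0.0 -7.4 0.074
wrist 2 [548.  307.5] -35.1 0.4 -9.5 0.073
wrist 2 [547.  310.5] -36.1 1.3 -10.7 0.074
wrist 4 [545.5 314.5] -35.6 2.4 -13.4 0.074
wrist 4 [543.5 319.5] -36.4 1.8 -16.0 0.074
wrist 1 [542. 323.] -34.5 0.0 -19.4 0.073
```

View pics/wrist4.png

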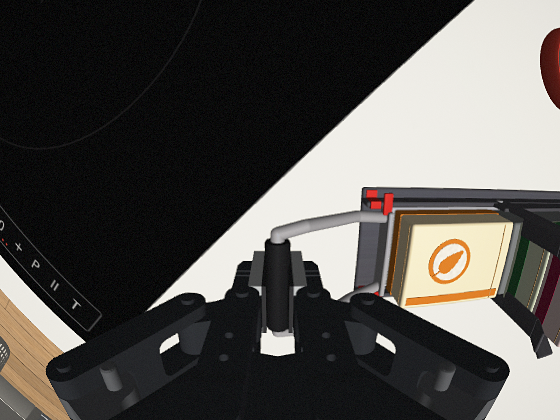

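The amber carton at (450,260) is out, and green and berry remain in the guides (right edge). The pointer at (388,203) is still about 6 mm short of the red line at (373,199).

```bash
python3 -m crank '{"xyz":[[0,-0.2,0],[0,-0.2,0],[0,-0.18,0],[0,0,0],[0,0,0],[0,0,0]],"delta_rot":[[0,0,0],[0,0,0],[0,0,0],[0,0,0],[0,0,0],[0,0,0]],"hand":[-1,-1,-1,-1,-1,-1]}'
cat > chk.py <<'E'
import sys; from h import *
a=np.radians(-44.2); ex=np.array([np.cos(a),np.sin(a)]); ey=np.array([-ex[1],ex[0]])
s,im,d=grab('wrist'); P=wcloud(d,s['ee_pos'],s['orientation'])
V=(P[...,:2]-[.5974,.0458])*1000; x=V@ex; y=V@ey; I=im.astype(int)
red=(I[...,0]>2.2*I[...,1])&(I[...,0]>90)&(d>0)&(abs(y)<45)&(x<-90)&(x>-140)
n,l,st,ce=cv2.connectedComponentsWithStats(red.astype(np.uint8))
for i in range(1,n):
    if st[i,4]>4: print(st[i],ce[i].round(1),np.percentile(x[l==i],[2,50,98]).round(1),np.percentile(y[l==i],[2,98]).round(1),np.percentile(P[l==i][:,2],[5,50,95]).round(3))
print(s['ee_pos'],s['force'])
save(cv2.resize(im[165:325,340:560],None,fx=3.6,fy=3.6,interpolation=cv2.INTER_CUBIC),sys.argv[1])
E
python3 chk.py w5.png
```

```text
time_s: 20.73
ee_pos: [0.4706, 0.1704, 0.0318]
orientation: [0.922, 0.388, 0.001, 0.001]
force: [6.1, -7.6, 4.1]
opening: 0.0086
grasp_force: 58.9
[376 190  18  25 285] [385.3 200.5] [-123.1 -120.6 -117.3] [24.  34.9] [0.004 0.016 0.018]
[374 292   5   3  13] [376.3 293. ] [-121.9 -120.8 -119.5] [-24.8 -23.2] [0.015 0.017 0.017]
[0.47057663 0.17036503 0.03175647] [ 6.10775581 -7.59222762  4.07526227]
```

View pics/w5.png

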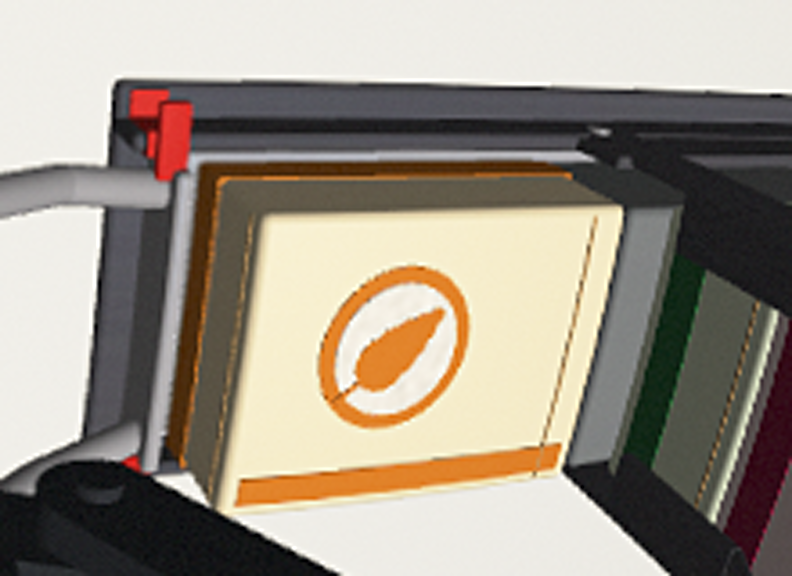

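Run:
```python
from h import *
a=np.radians(-44.2); ex=np.array([np.cos(a),np.sin(a)]); ey=np.array([-ex[1],ex[0]])
for k in range(2):
    s,im,d=grab('wrist'); P=wcloud(d,s['ee_pos'],s['orientation']); I=im.astype(int)
    V=(P[...,:2]-[.5974,.0458])*1000; x=V@ex; z=P[...,2]
    red=(I[...,0]>2.2*I[...,1])&(I[...,0]>90)&(d>0)
    for n,(u0,u1,v0,v1) in dict(line=(374,385,188,199),ptr=(386,396,196,218)).items():
        b=np.zeros_like(red); b[v0:v1,u0:u1]=1; b&=red; print(n,b.sum(),np.percentile(x[b],[5,25,50,75,95]).round(1),np.percentile(z[b],[5,50,95]).round(4))
    print(s['ee_pos'])
K=wcloud
z=np.load('w1.npz'); P=K(z['d'],z['p'],z['q']); I=z['im'].astype(int); x=((P[...,:2]-[.5974,.0458])*1000)@ex
red=(I[...,0]>2.2*I[...,1])&(I[...,0]>90)
for n,(u0,u1,v0,v1) in dict(line=(228,248,46,66),ptr=(228,250,150,170)).items():
    b=np.zeros_like(red); b[v0:v1,u0:u1]=1; b&=red; print('home',n,b.sum(),np.percentile(x[b],[5,25,50,75,95]).round(1),np.percentile(P[...,2][b],[5,50,95]).round(4))
```

```text
line 72 [-123.  -122.2 -120.9 -119.8 -118.7] [0.0037 0.0048 0.006 ]
ptr 116 [-121.  -120.5 -119.5 -118.5 -117.7] [0.0158 0.0167 0.0175]
[0.47057308 0.17039164 0.0317437 ]
line 73 [-123.3 -122.1 -121.  -119.9 -118.7] [0.0038 0.0049 0.0096]
ptr 116 [-121.4 -120.4 -119.5 -118.6 -117.7] [0.0158 0.0168 0.0179]
[0.47058854 0.17041418 0.03175942]
home line 71 [-122.8 -121.5 -120.  -118.5 -117.3] [0.0034 0.013  0.0153]
home ptr 61 [-42.1 -41.5 -40.7 -39.7 -38.2] [0.0158 0.017  0.0187]
```

```bash
python3 -m crank '{"xyz":[[0,-0.08,0],[0,0,0],[0,0,0],[0,0,0]],"delta_rot":[[0,0,0],[0,0,0],[0,0,0],[0,0,0]],"hand":[-1,-1,-1,-1]}'
python3 - <<'E'
from h import *
a=np.radians(-44.2); ex=np.array([np.cos(a),np.sin(a)]); ey=np.array([-ex[1],ex[0]])
for cam in ['top','scene','wrist']:
    s,im,d=grab(cam); P=wcloud(d,s['ee_pos'],s['orientation']) if cam=='wrist' else cloud(cam,d); I=im.astype(int)
    V=(P[...,:2]-[.5974,.0458])*1000; x=V@ex; y=V@ey; z=P[...,2]
    red=(I[...,0]>2.2*I[...,1])&(I[...,0]>90)&(d>0)&(abs(x+120)<8)&(abs(y)<37)
    for n,b in dict(berry=(d>0)&(abs(x)<45)&(abs(y)<40)&(z>.08)&(z<.098),ptr=red&(z>.0145)&(z<.02),line=red&(z<.0145)).items():
        if b.sum(): print(cam,n,b.sum(),np.percentile(x[b],[3,50,97]).round(1),np.percentile(y[b],[3,97]).round(1),np.percentile(z[b],[5,50,95]).round(4))
    if cam=='scene': save(cv2.resize(im[190:320,150:330],None,fx=4,fy=4,interpolation=cv2.INTER_CUBIC),'s6.png')
E
```

```text
time_s: 21.22
ee_pos: [0.4702, 0.1708, 0.0318]
orientation: [0.922, 0.387, 0.002, 0.002]
force: [7.0, -8.0, 2.6]
opening: 0.0088
grasp_force: 58.9
top berry 784 [-36.9  -4.4  33.9] [-24.3  32.3] [0.0822 0.0909 0.0943]
top ptr 6 [-121.6 -119.6 -118.3] [-29.8  32.7] [0.0148 0.017  0.0184]
top line 6 [-121.1 -119.  -117.6] [-31.2  35.2] [0.0026 0.0099 0.0128]
scene berry 116 [-41.6  -8.3  42.7] [20.5 36.9] [0.081  0.0896 0.0929]
scene ptr 6 [-122.9 -120.1 -117.8] [28.9 34.3] [0.0164 0.0187 0.0194]
wrist berry 285 [-44.7 -36.7 -27.8] [-34.5 -16.9] [0.0802 0.082  0.0838]
wrist ptr 201 [-122.9 -121.  -118.3] [-24.1  34.8] [0.0153 0.0167 0.0177]
wrist line 82 [-123.3 -121.3 -117.2] [27.6 33.9] [0.004  0.005  0.0141]
```

View pics/s6.png

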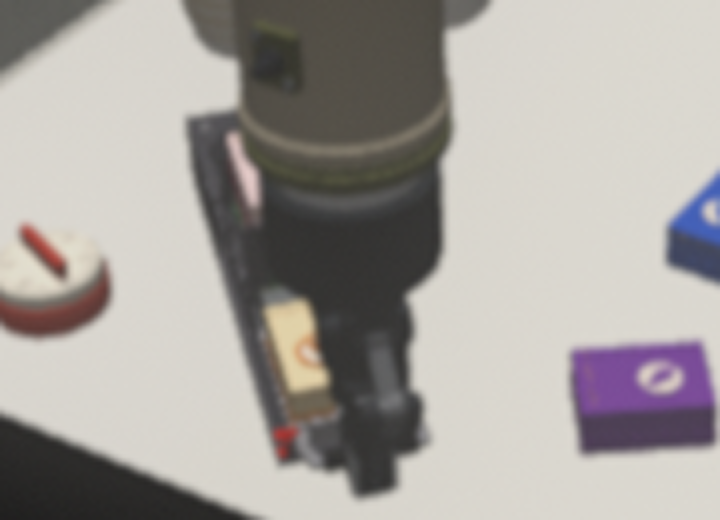

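The pointers lie on the lines (−120 ±1 mm from all three cameras). Amber is out at crop (295,350) and berry sits on top in the guides at (243,175). The tray is held and steady, so I'm handing in.

```bash
python3 -c "
from cell import bot
print(bot.finish_job())"
```

```text
the job is handed in; nothing more can be done
None
```

The job is handed in at about 21 s: green and berry are stacked flat in the guides, and the amber carton is out on the tray, which the gripper still holds with its pointers within about 1 mm of the red lines.

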